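# Refit the sprung grille of a bench fume-extraction box

### The arm

A 6-joint arm with a two-finger parallel gripper is mounted at the origin on a cart in front of the work surface, level with it; the furniture and walls round the work are solid. World frame = base frame: x ahead of the robot, y to its left, z up, the work surface at z = 0. Lengths are in m, angles in rad, forces in N, time in s.
With the tool pointing down it reaches from about 0.35 to 0.875 m from the base axis. Payload 4.2 kg.
Tool frame: the origin (TCP) lies at the very end of the fingers, on their centre line; the grasp point (between the pads) lies 19 mm behind it; z points along the fingers, y is the line along which they close (so a half turn about z gives the same grasp; the last joint's range is limited). The gripper opens to 87 mm and grips with 3 to 60 N. Pads are 19 mm wide; open, the fingers measure 117 mm over their backs; the gripper's body (75 mm by 190 mm) begins 51 mm behind the grasp point.
Start: joints at [-0.988, 0.385, 0.008, 0, -1.194, -0.259], TCP at [0.199, -0.592, 0.223] pointing down, gripper open.
Joint ranges: [-3.14, 3.14], [-1.21, 2.06], [-1.07, 1.41], [-3.16, 2.05], [-2.99, -0.16], [-3.1, 3.1]. Speed limits (rad/s): [2.79, 2.79, 3.14, 3.14, 3.14, 3.14].

### API

Orientations are given as a rotation vector (axis times angle).
In Python, from workcell import r gives the robot as it stands.
- The arm moves only by the tool servo_tool, never from a script. Its argument "moves" is a list of rows, each a list of 2 entries, a list of its own where there are three numbers: the shift along the tool's x, y, z in mm, then the turn about the tool's z in degrees. A call has exactly 8 rows; each row shifts and turns the commanded pose from where the row before left it, along the tool's axes as they then stand; what a row does not reach is not made up. A row lasts 1/8 s, in which the tool goes at most 62.5 mm and 10.7 degrees, less where a joint would pass 70% of its speed; a pose out of reach is approached as far as the arm can. A call with a gripper value outside its range is refused whole. "grip" is the opening in per cent of the stroke, from 0 (shut) to 100 (fully open), set as the call begins (left out, the last holds). The fingers move at their own pace and stop on an object; "force" is the grip in N (left out, the last holds). Time passes only in rows, so rows that do not move let the fingers close, or fill a call up. It gives the time, the measured TCP pose, the force, the opening and the grip force at its end, in the units of the state.
- r.get_state(): the state, without advancing time (a new reading comes with each control period).
- r.read_camera(name): name is "scene" or "top" or "wrist"; returns the picture (384x512x3 uint8, red, green, blue); there is no depth.
- r.camera_info(name): a dict with "fovy" (degrees; the focal length in pixels is half the picture's height over the tangent of half this angle, whatever the lens; pixels are square), "cx", "cy" (the principal point, pixels), "xyz" and "attitude" of the camera in the world. Camera axes: x right, y up, looking along -z (the intrinsics and any distortion apply to the point x, -y, -z); pixel columns grow to the right and rows downward; lengths in m; the calibration is good to about 2 mm. A picture is of the moment at which its call begins: read the wrist's pose just before it. camera_info takes no time and is no camera call; for the wrist camera it gives the pose at the moment of the call.
- r.close_job(): hands the job in; it is judged then, once.
The state is a dict: "t": time; "q": joint angles; "qd": joint speeds; "joint_torque": joint torques, N m; "tool_pos": TCP position; "tool_rot": TCP orientation; "force": force on the tool from outside, world axes, zero at the start; "ft_torque": the same for the moment, N m; "opening": opening from 0.0 (shut) to 1.0 (fully open); "grip_force": force on a finger pad.
Only numpy, scipy, OpenCV 4.12 (cv2) and the standard library are available. Lean on these libraries where they do the work, as an engineer would, in place of code of your own. Each camera call takes 0.05 s, during which the arm holds its last target. There are 200 camera calls.

### The job

Put the steel grille back into the fume-extraction box: it is longer than the opening, so tilt it, tuck one end under the wide lip and push the sprung rail back as far as the end stops, lower the other end past the narrow lip, and let the spring ease the grille back until it lies flat on the ledges, caught under both lips. Work gently: never lean on, force or knock the box, and do not let the grille snap back or drop. Leave the ink tin, solvent jar and tweezers alone.

Things in the scene. Friction and masses are not known exactly. Their poses are not given: they have to be found in the camera images.
- box: Grey fume-extraction box, fixed on a wooden board whose top is 33 mm above the table; x -121..+102, y +-92, 69 mm high. Origin: its underside, below the nominal middle of the opening; z up, +x from the wide-lip (switch) side to the narrow-lip side with the round hose spigot. Its top frame (lips, ledges, rail, stops) as a whole sits up to 10 mm off nominal along x, either way: unreported, feel or see it.
- opening (a point): Nominal middle of the frame's opening at ledge height, 56 mm above the box's origin, axes as the box. Opening 139 mm (x) by 136 mm (y). Ledge tops reach into it by 30 mm at the wide-lip end, 11 mm at the narrow-lip end and 9 mm along the sides; inside them it is open 10 mm deep to the filter. Upright side walls at y = +-68 guide the grille. y and z are exact, x up to 10 mm off.
- wide_lip (a point): Nominal middle of the wide lip's lower edge (x = -69.5 from the opening's middle, 10 mm above the ledges), axes as the box. The lip is 3 mm sheet; below it is a 10 mm high space, with the sprung rail in it and two fixed end stops 13 mm in from the lip's edge, at y = +-57 to 68.
- narrow_lip (a point): Nominal middle of the narrow lip's lower edge (x = +69.5 from the opening's middle, 10 mm above the ledges), axes as the box. 3 mm sheet; the 10 mm high space below it is only 6 mm deep and ends at a wall.
- spring_rail (a joint): Travel in m of the black rail under the wide lip, pushed along -x of the box against springs; 0 = free, its face then 2 mm out beyond the lip's edge. 450 N/m: about 3 N at 7 mm (grille home), 6 N at 13 mm (grille's other end just clears the narrow lip), 7 N at 15 mm, where the grille meets the solid end stops. Pushing with about 10 N is plenty.
- grille: Loose slotted steel grille, 150 (x) x 130 (y) x 5 mm, 0.18 to 0.35 kg, at first flat on the board. Origin: centre of its underside, z up through the handle. Both ends alike: goes in either way round. In its middle a black bridge handle: bar along y 72 mm long, 14 mm thick (x), 23 to 43 mm above the origin, on posts at y = +-30; grip the bar across its thickness, between the posts.
- ink_tin: Bystander: printing-ink tin 97 mm across, 80 mm high, origin at the centre of its underside.
- solvent_jar: Bystander: dark jar with white cap, 98 mm across, 260 mm high, origin at the centre of its underside.
- tweezers: Bystander: steel tweezers 120 mm long lying on the table, origin at the centre of the underside.

How it is judged:
On the way:
1. while still tilted, the grille's one end is under the wide lip and has pushed the sprung rail back more than 9 mm (value of joint spring_rail above 0.009 m and angle between grille's own z axis and vertical above 0.045 rad and horizontal distance between grille and box below 0.03 m and height (world z) of grille above 0.08 m), for 0.1 s.
At the end, for the whole second after the job is handed in: The grille rests flat on the ledges (height within 2.5 mm, tilt under 0.02 rad), square between the side walls (5 mm, 0.06 rad), one end under the wide lip with the rail held 4 to 9.5 mm back, so that the other end is at least 3 mm under the narrow lip (value of joint spring_rail between 0.004 and 0.0095 m and z of grille in the frame of box between 0.0535 and 0.0585 m and y of grille in the frame of box between -0.005 and 0.005 m and x of grille in the frame of box between -0.014 and 0.014 m and angle between the x axis of grille and the x axis of box, either way round below 0.06 rad and angle between grille's own z axis and vertical below 0.02 rad and linear speed of grille below 0.01 m/s); the robot touches nothing.
It fails at once if anything presses or knocks on the box, its frame or rail with more than 20 N (contact force between box and anything else above 20 N).
It fails at once if the grille snaps back or drops: it moves faster than 0.1 m/s once it is down in the frame (z of grille in the frame of box below 0.0625 m and horizontal distance between grille and box below 0.03 m and linear speed of grille above 0.1 m/s).
It fails at once if a bystander (ink tin, solvent jar, tweezers) is moved more than 20 mm (distance of any of ink_tin, solvent_jar, tweezers from where it was at the start of the episode above 0.02 m).
It also fails if it takes over 67 s, if anything falls off the work surface, if the arm or the gripper's body presses on something with over 40 N, if the wrist force passes 120 N, or if a joint passes its speed limit or range.

## Working session

There is one attempt and no reset: what is moved stays moved. The work goes in short steps, Python scripts to look and compute and a tool call to move; the robot and the scene stay as the last step left them, time stands still between calls to the robot, and variables do not carry over. Pictures are saved under pics/ and viewed, at most 10 in all, crops included, and the job is handed in when it is done.

Besides the shell and the picture viewer there is one more tool, called after ">>>" as a command line: name --argument value ..., lists and objects as JSON in quotes. servo_tool: Moves the arm, as the interface text tells. Its arguments: {"type":"object","properties":{"moves":{"type":"array"},"grip":{"type":"number"},"force":{"type":"number"}},"required":["moves"]}

```bash
mkdir -p pics; ls
python3 - <<'E'
from workcell import r
import cv2,numpy as np
s=r.get_state();print({k:np.round(v,3) for k,v in s.items()})
a=[]
for n in("scene","top"):
    print(n,r.camera_info(n)); im=r.read_camera(n)[:,:,::-1]; cv2.imwrite(f"pics/{n}0.png",im); a.append(im)
print(r.camera_info("wrist"))
E
```

```text
pics
{'t': np.float64(0.0), 'q': array([-0.988,  0.386,  0.007, -0.   , -1.194, -0.259]), 'qd': array([-0.002,  0.   ,  0.001,  0.   ,  0.001,  0.   ]), 'joint_torque': array([-1.0000e-03, -3.9066e+01,  1.8740e+01,  4.2200e+00,  1.1000e-02,
       -0.0000e+00]), 'tool_pos': array([ 0.199, -0.592,  0.221]), 'tool_rot': array([ 5.06e-01, -3.10e+00, -3.00e-03]), 'force': array([-0.329, -0.155, -0.015]), 'ft_torque': array([ 0.011,  0.021, -0.022]), 'grip_force': np.float64(0.0), 'opening': np.float64(0.999)}
scene {'fovy': 45.442753916749965, 'cx': 253.1018069163337, 'cy': 195.88800185471857, 'xyz': array([-0.38809896,  0.9133584 ,  0.80942408]), 'attitude': array([ 0.54622236, -1.10654461, -2.00987334])}
top {'fovy': 57.38721790070689, 'cx': 260.279273974458, 'cy': 188.1069345557725, 'xyz': array([0.31521162, 0.1752093 , 0.9303222 ]), 'attitude': array([ 0.21241307, -0.18784187, -1.43152085])}
{'fovy': 67.61721055642326, 'cx': 254.48228081590352, 'cy': 194.93927182158194, 'xyz': array([ 0.13494863, -0.61348555,  0.38384427]), 'attitude': array([-0.16899952, -0.23606253,  1.88322287])}
```

View pics/top0.png

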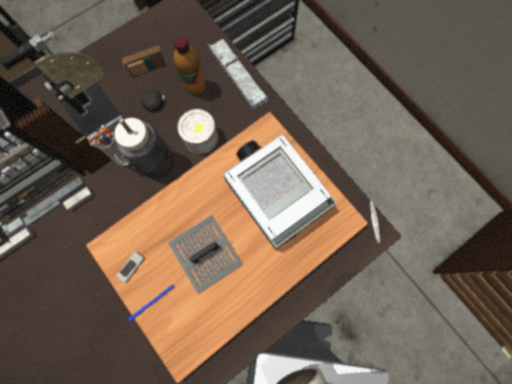

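View pics/scene0.png

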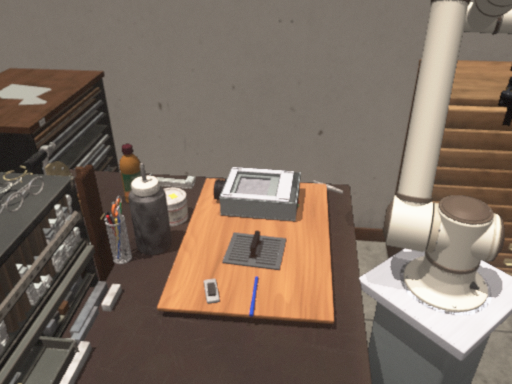

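The top view shows the grille at about (205,253) with its bar running (190,260)-(220,243). The box is at about (280,190), with the spigot (its +x end) at (248,150). The tin is at (198,130), the jar at (140,145) and the tweezers at (376,222). The arm base is at the bottom.

```bash
cat > h.py <<'E'
import numpy as np,cv2
from scipy.spatial.transform import Rotation as R
from workcell import r
def ray(ci,px):
    f=192/np.tan(np.radians(ci["fovy"])/2); px=np.atleast_2d(px).astype(float)
    d=np.c_[(px[:,0]-ci["cx"])/f,-(px[:,1]-ci["cy"])/f,-np.ones(len(px))]
    return np.array(ci["xyz"]),R.from_rotvec(ci["attitude"]).apply(d)
def onz(ci,px,z):
    o,d=ray(ci,px); return o+d*((z-o[2])/d[:,2])[:,None]
def proj(ci,P):
    f=192/np.tan(np.radians(ci["fovy"])/2)
    p=R.from_rotvec(ci["attitude"]).inv().apply(np.atleast_2d(P)-ci["xyz"])
    return np.c_[ci["cx"]+f*p[:,0]/-p[:,2],ci["cy"]+f*p[:,1]/p[:,2]]
E
python3 - <<'E'
from h import *
ci=r.camera_info("top"); np.set_printoptions(precision=4,suppress=True)
im=cv2.imread("pics/top0.png"); hsv=cv2.cvtColor(im,cv2.COLOR_BGR2HSV)
# grille: non-wood inside wood window
w=np.zeros(im.shape[:2],np.uint8); w[205:300,155:255]=1
m=((hsv[...,1]<110)&(w>0)).astype(np.uint8)*255
m=cv2.morphologyEx(m,cv2.MORPH_CLOSE,np.ones((7,7)))
c=max(cv2.findContours(m,0,2)[0],key=cv2.contourArea); 
hull=cv2.convexHull(c)[:,0]
P=onz(ci,hull,0.038)[:,:2].astype(np.float32)
print("grille",cv2.minAreaRect(P*1000)); 
d=((hsv[...,2]<50)&(w>0)).astype(np.uint8); c=max(cv2.findContours(d,0,2)[0],key=cv2.contourArea)[:,0]
print("bar px",c.min(0),c.max(0),cv2.minAreaRect((onz(ci,c,0.076)[:,:2]*1000).astype(np.float32)))
print("box",onz(ci,[(225,178),(285,138),(333,205),(277,242)],0.102)[:,:2])
print("spigot",onz(ci,[(248,150)],0.07))
print("tin,jar,tw",onz(ci,[(198,128)],0.08),onz(ci,[(132,130)],0.26),onz(ci,[(376,222)],0.0))
big=cv2.resize(im[120:305,150:350],None,fx=4,fy=3.2*1.25,interpolation=cv2.INTER_CUBIC)[:600]
print(big.shape)
E
```

```text
grille ((365.8520812988281, 321.9935607910156), (151.19801330566406, 131.7133026123047), 40.81688690185547)
bar px [193 244] [218 262] ((361.5483093261719, 312.14324951171875), (11.1636962890625, 68.05183410644531), 45.284122467041016)
box [[0.5478 0.2925]
 [0.6724 0.1579]
 [0.5147 0.0235]
 [0.4089 0.1471]]
spigot [[0.64   0.2493 0.07  ]]
tin,jar,tw [[0.6801 0.3872 0.08  ]] [[0.5806 0.4768 0.26  ]] [[ 0.5078 -0.1128  0.    ]]
(600, 800, 3)
```

>>> servo_tool --moves '[[[-45, 36, -10], 0], [[-45, 36, -10], 0], [[-45, 36, -10], 0], [[-45, 36, -10], 0], [[-45, 36, -10], 0], [[-45, 36, -10], 0], [[-45, 36, -10], 0], [[-45, 36, -10], 0]]' --grip 100 --force 10

```text
t: 1.1
tool_pos: [0.449, -0.2031, 0.3027]
tool_rot: [0.507, -3.1, -0.0]
force: [0.8, -0.8, 1.2]
opening: 0.998
grip_force: 0.0
```

```bash
cat >> h.py <<'E'
def psi():
    s=r.get_state(); M=R.from_rotvec(s["tool_rot"]).as_matrix(); return s,M
def go(x,y,z,yang=None):
    s,M=psi(); d=np.array([x,y,z])-s["tool_pos"]
    print("tcp",np.round(s["tool_pos"],4),"toolx ang %.2f y ang %.2f"%tuple(np.degrees(np.arctan2(M[1,:2],M[0,:2]))),"tilt z",np.round(M[:,2],3),"F",np.round(s["force"],2),"t",round(s["t"],2))
    print("tool shift mm",np.round(M.T@d*1000,1), "" if yang is None else "turn deg %.2f"%(-((yang-np.degrees(np.arctan2(M[1,1],M[0,1]))+90)%180-90)))
E
python3 -c "
from h import *
go(.36,.20,.32,131)"
```

```text
tcp [ 0.449  -0.2031  0.3027] toolx ang -161.44 y ang 108.56 tilt z [-0.  0. -1.] F [ 0.77 -0.76  1.19] t 1.1
tool shift mm [-43.9 410.4 -17.2] turn deg -22.44
```

>>> servo_tool --moves '[[[-6, 58, -2], 0], [[-6, 58, -2], 0], [[-6, 58, -2], 0], [[-6, 58, -2], 0], [[-6, 58, -2], 0], [[-6, 58, -2], 0], [[-6, 58, -2], -5], [[0, 0, 0], -9]]'

```text
t: 2.1
tool_pos: [0.3581, 0.1965, 0.3162]
tool_rot: [0.897, -3.01, -0.0]
force: [-0.5, -0.0, 0.5]
opening: 1.001
grip_force: 0.0
```

Run:
```python
from h import *
go(.366,.322,.30,131)
ci=r.camera_info("wrist"); im=r.read_camera("wrist"); cv2.imwrite("pics/w1.png",im[:,:,::-1]); np.save("w1.npy",ci)
```

```text
tcp [0.3581 0.1965 0.3162] toolx ang -146.82 y ang 123.18 tilt z [-0.001 -0.    -1.   ] F [-0.49 -0.04  0.47] t 2.1
tool shift mm [-75.4 100.7  16.1] turn deg -7.82
```

View pics/w1.png

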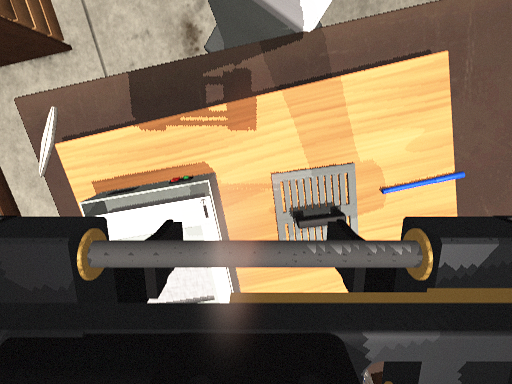

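The wrist view shows the base-side half of the scene. The grille's near corners are at about (272,174) and (355,163), and its bar is at about (318,212). The box's switch-end top edge runs from (82,204) to (214,174), and the gripper hides everything below row 215.

Run:
```python
from h import *
np.set_printoptions(precision=4,suppress=True)
ci=np.load("w1.npy",allow_pickle=True).item()
g=onz(ci,[(272,174),(355,163)],.038)[:,:2]; b=onz(ci,[(82,204),(214,174)],.102)[:,:2]
for n,p in(("grille",g),("box",b)):
    d=p[1]-p[0]; print(n,p,np.linalg.norm(d),np.degrees(np.arctan2(d[1],d[0])))
print("bar",onz(ci,[(291,208),(340,204),(318,209)],.076))
a=np.radians(40.8);u=np.array([np.cos(a),np.sin(a)]);v=np.array([-u[1],u[0]]);c=np.array([.3659,.322])
print("top pred corners",c-.075*u-.065*v,c-.075*u+.065*v)
im=cv2.imread("pics/w1.png"); w=cv2.resize(im[150:235,60:370],None,fx=2.58,fy=2.58*1,interpolation=cv2.INTER_CUBIC)
t=cv2.imread("pics/top0.png")[128:250,215:345]; t=cv2.resize(t,None,fx=4.5,fy=4.5,interpolation=cv2.INTER_CUBIC)
cv2.imwrite("pics/topbox.png",t)
```

```text
grille [[0.3524 0.225 ]
 [0.2681 0.3224]] 0.12875929171053535 130.85244372329822
box [[0.5215 0.0216]
 [0.3872 0.151 ]] 0.18652451765401346 136.05296892410652
bar [[0.3746 0.2709 0.076 ]
 [0.3304 0.3273 0.076 ]
 [0.3541 0.3049 0.076 ]]
top pred corners [0.3516 0.2238] [0.2667 0.3222]
```

View pics/topbox.png

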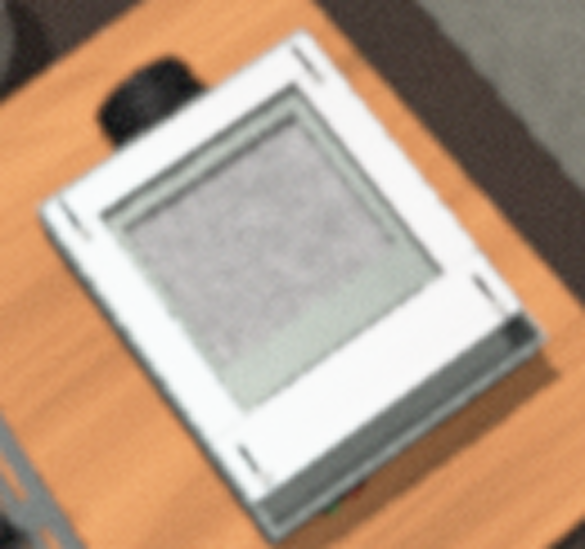

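The crop shows the opening's corners at the lip-top level: about (105,215) and (295,88) on the narrow lip, and (440,270) and (248,408) on the wide lip. The box's outer corners are at about (40,208), (305,30), (545,338) and (275,540).

Run:
```python
from h import *
np.set_printoptions(precision=4,suppress=True)
ci=r.camera_info("top"); f=lambda p:onz(ci,np.array(p)/4.5+[215,128]-.4,.102)[:,:2]
o=f([(105,215),(295,88),(440,270),(248,408)]); b=f([(40,208),(305,30),(545,338),(275,540)])
for n,p in(("open",o),("box",b)):
    print(n,p.tolist(),"mean",p.mean(0))
    for i in range(4):
        d=p[(i+1)%4]-p[i]; print(i,np.linalg.norm(d),np.degrees(np.arctan2(d[1],d[0])))
```

```text
open [[0.5586428313091196, 0.2618877074505678], [0.64608838429166, 0.16720886725999368], [0.5514816059370768, 0.0768977183350124], [0.46263440078436846, 0.17097195637520493]] mean [0.5547 0.1692]
0 0.12888292174006047 -47.27437478452972
1 0.13079199566786714 -136.33073727985501
2 0.12939779026818912 133.36320202017367
3 0.13222440215566608 43.43938396242395
box [[0.5579635856288125, 0.2978423627541083], [0.6816566017882536, 0.16565011849573053], [0.5211586823376172, 0.017483825561238647], [0.3956107319024529, 0.1485146833131163]] mean [0.5391 0.1574]
0 0.18103798410467997 -46.902379746029034
1 0.2184326727161773 -137.28784086378636
2 0.18147003483127255 133.77581610927726
3 0.22058378217884558 42.60699355134175
```

```bash
python3 -c "
from h import *
go(.65,.26,.30,133.1)"
```

```text
tcp [0.3583 0.1951 0.3161] toolx ang -146.71 y ang 123.29 tilt z [-0.001 -0.001 -1.   ] F [-0.82  0.41  0.3 ] t 2.15
tool shift mm [-279.5 -105.8   15.8] turn deg -9.81
```

>>> servo_tool --moves '[[[-40, -15, 2], 0], [[-55, -21, 3], 0], [[-55, -21, 3], 0], [[-55, -21, 3], 0], [[-45, -17, 3], 0], [[-30, -11, 2], 0], [[0, 0, 0], -5], [[0, 0, 0], -5]]'

```text
t: 3.15
tool_pos: [0.6528, 0.2537, 0.2989]
tool_rot: [1.138, -2.926, 0.001]
force: [-0.1, 0.2, 0.1]
opening: 1.002
grip_force: 0.0
```

Run:
```python
from h import *
go(.366,.322,.20,130.85)
ci=r.camera_info("wrist"); im=r.read_camera("wrist"); cv2.imwrite("pics/w2.png",im[:,:,::-1]); np.save("w2.npy",ci)
```

```text
tcp [0.6528 0.2537 0.2989] toolx ang -137.50 y ang 132.50 tilt z [-0.002 -0.001 -1.   ] F [-0.07  0.16  0.13] t 3.15
tool shift mm [165.1 244.   99.5] turn deg 1.65
```

View pics/w2.png

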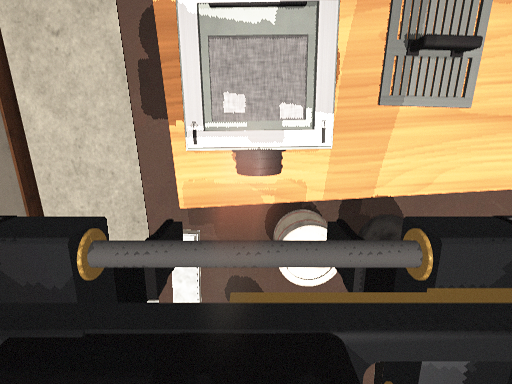

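The box is now at the top of the picture. Its spigot-end edge is at row ~148, the narrow lip's edge at row ~130, the opening's sides at columns ~200 and ~314, and the wide lip's edge near row 3. I'll read the edges from brightness profiles.

Run:
```python
from h import *
g=cv2.cvtColor(cv2.imread("pics/w2.png"),cv2.COLOR_BGR2GRAY)
for c in(225,270,295):print("col",c,"r0-12",g[0:12,c].tolist(),"r118-155",g[118:156,c].tolist())
for w in(20,60,100):print("row",w,"c176-216",g[w,176:217].tolist(),"c300-345",g[w,300:346].tolist())
```

```text
col 225 r0-12 [255, 255, 180, 66, 62, 34, 16, 139, 240, 249, 246, 246] r118-155 [166, 165, 171, 177, 178, 242, 253, 253, 233, 178, 178, 180, 180, 222, 239, 239, 236, 235, 235, 255, 255, 255, 255, 255, 255, 255, 255, 255, 255, 168, 239, 247, 224, 207, 222, 231, 232, 231]
col 270 r0-12 [255, 247, 58, 59, 50, 22, 92, 211, 248, 249, 248, 248] r118-155 [172, 156, 170, 184, 192, 188, 186, 188, 193, 189, 188, 169, 221, 240, 238, 238, 237, 237, 238, 239, 238, 237, 235, 235, 235, 255, 255, 255, 253, 211, 255, 224, 87, 98, 101, 100, 96, 99]
col 295 r0-12 [195, 90, 42, 37, 24, 4, 75, 118, 157, 174, 177, 169] r118-155 [220, 160, 246, 255, 253, 253, 254, 255, 243, 179, 178, 167, 255, 255, 255, 255, 255, 255, 255, 255, 255, 255, 255, 255, 255, 255, 255, 255, 190, 227, 246, 219, 195, 197, 213, 220, 222, 227]
row 20 c176-216 [133, 147, 192, 242, 237, 231, 231, 232, 235, 233, 233, 231, 233, 235, 232, 235, 232, 232, 231, 236, 243, 170, 53, 126, 164, 161, 165, 163, 163, 168, 168, 167, 167, 163, 166, 163, 164, 163, 164, 164, 159] c300-345 [177, 179, 175, 177, 176, 178, 174, 175, 178, 174, 177, 177, 175,
[... 381 characters left out ...]
4] c300-345 [147, 157, 150, 140, 160, 134, 112, 124, 176, 178, 175, 174, 177, 178, 161, 73, 75, 230, 246, 240, 239, 234, 234, 237, 237, 237, 237, 237, 236, 235, 233, 235, 234, 234, 240, 201, 144, 139, 137, 137, 221, 220, 218, 205, 196, 197]
row 100 c176-216 [149, 145, 151, 150, 146, 149, 117, 165, 221, 242, 240, 238, 238, 238, 238, 240, 238, 240, 240, 238, 236, 236, 239, 237, 243, 218, 69, 91, 188, 179, 181, 179, 182, 183, 187, 101, 147, 168, 172, 170, 169] c300-345 [161, 153, 157, 154, 161, 130, 122, 178, 178, 178, 176, 179, 183, 135, 67, 143, 247, 242, 239, 235, 234, 235, 233, 236, 237, 238, 236, 234, 232, 234, 235, 231, 236, 202, 180, 215, 217, 219, 195, 195, 198, 196, 195, 197, 197, 199]
```

Run:
```python
from h import *
np.set_printoptions(precision=4,suppress=True)
ci=np.load("w2.npy",allow_pickle=True).item()
f=lambda p:onz(ci,p,.102)[:,:2]
L=f([(197.3,20),(199.5,60),(201.8,100)]);Rr=f([(318,20),(316.5,60),(314.5,100)])
N=f([(225,130.6),(270,129.8),(295,129.7)]);W=f([(225,2.3),(270,1.6),(295,.9)]);E=f([(225,148),(295,147)]);OL=f([(178,20),(180.8,60),(183,100)]);OR=f([(337,20),(335,60),(333,100)])
an=lambda p:np.degrees(np.arctan2(*(p[-1]-p[0])[::-1]))
for n,p in dict(L=L,R=Rr,N=N,W=W,E=E,OL=OL,OR=OR).items(): print(n,p[0],p[-1],an(p)%180)
a=np.radians(43.0)
th=np.mean([an(p)%180 for p in(L,Rr,OL,OR)]);th=np.radians(th);print("theta",np.degrees(th))
for t in(th,a):
    u=np.array([np.cos(t),np.sin(t)]);v=np.array([-u[1],u[0]])
    m=lambda p,k:(p@k).mean()
    print("x: W %.4f N %.4f E %.4f"%(m(W,u),m(N,u),m(E,u)),"y: L %.4f R %.4f OL %.4f OR %.4f"%(m(L,v),m(Rr,v),m(OL,v),m(OR,v)))
    cx=(m(W,u)+m(N,u))/2; cy=(m(L,v)+m(Rr,v)+m(OL,v)+m(OR,v))/4; print("opening centre",cx*u+cy*v,cx,cy)
```

```text
L [0.5643 0.0858] [0.6265 0.1443] 43.3144387892475
R [0.473  0.1855] [0.5356 0.2435] 42.78083251997836
N [0.6346 0.1881] [0.576  0.2505] 133.2128742167093
W [0.5302 0.0972] [0.4769 0.1533] 133.4849667480807
E [0.6505 0.202 ] [0.591  0.2652] 133.30734351357776
OL [0.579  0.0698] [0.6416 0.1278] 42.775535089190136
OR [0.4586 0.2012] [0.5207 0.2597] 43.30493171751445
theta 43.04393452898261
x: W 0.4535 N 0.5920 E 0.6131 y: L -0.3223 R -0.1874 OL -0.3442 OR -0.1658
opening centre [0.5561 0.1705] 0.5227671186690035 -0.2549389194375074
x: W 0.4537 N 0.5922 E 0.6133 y: L -0.3219 R -0.1870 OL -0.3438 OR -0.1654
opening centre [0.5561 0.1705] 0.5229576241340701 -0.2545448072238523
```

>>> servo_tool --moves '[[[20, 30, 0], 0], [[30, 44, 5], 0], [[35, 52, 15], 0], [[35, 52, 20], 0], [[28, 41, 25], 0], [[17, 25, 25], 0], [[0, 0, 10], 1.6], [[0, 0, 0], 0]]'

```text
t: 4.2
tool_pos: [0.371, 0.3213, 0.2018]
tool_rot: [1.096, -2.944, 0.001]
force: [0.7, 0.9, 0.1]
opening: 0.997
grip_force: 0.0
```

```bash
python3 -c "
from h import *
go(.366,.322,.047,130.85)"
```

```text
tcp [0.371  0.3213 0.2018] toolx ang -139.15 y ang 130.85 tilt z [-0.    -0.001 -1.   ] F [0.73 0.92 0.09] t 4.2
tool shift mm [  3.2   3.9 154.8] turn deg 0.00
```

>>> servo_tool --moves '[[[3, 4, 20], 0], [[0, 0, 30], 0], [[0, 0, 30], 0], [[0, 0, 24], 0], [[0, 0, 3], 0], [[0, 0, 0], 0], [[0, 0, 0], 0], [[0, 0, 0], 0]]'

```text
t: 5.2
tool_pos: [0.3661, 0.3232, 0.0959]
tool_rot: [-1.098, 2.942, 0.002]
force: [-0.1, 0.1, -0.3]
opening: 0.994
grip_force: 0.0
```

Run:
```python
from h import *
go(.366,.322,.047,130.85)
im=r.read_camera("wrist")[:,:,::-1]; cv2.imwrite("pics/w3.png",im)
```

```text
tcp [0.3661 0.3232 0.0959] toolx ang -139.05 y ang 130.95 tilt z [ 0.001  0.002 -1.   ] F [-0.09  0.13 -0.31] t 5.2
tool shift mm [ 0.9 -0.9 48.9] turn deg 0.10
```

View pics/w3.png

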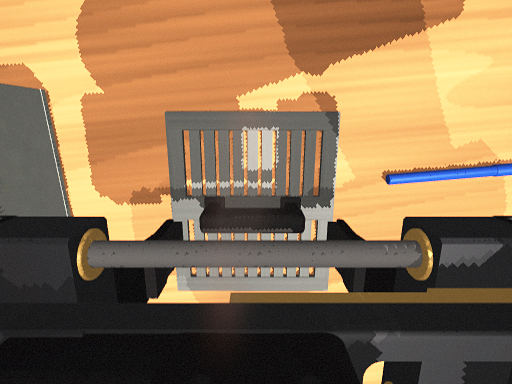

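The grille and its bar (columns 203-305) are centred between the fingers at column 254, so I'm descending to grip the bar end to end. That way the grille can pivot about the bar axis.

>>> servo_tool --moves '[[[1, -1, 12], 0], [[0, 0, 14], 0], [[0, 0, 11], 0], [[0, 0, 7], 0], [[0, 0, 4], 0], [[0, 0, 1], 0], [[0, 0, 0], 0], [[0, 0, 0], 0]]'

```text
t: 6.25
tool_pos: [0.3657, 0.3215, 0.0464]
tool_rot: [-1.099, 2.942, 0.001]
force: [-0.3, -0.1, -0.0]
opening: 0.998
grip_force: 0.0
```

>>> servo_tool --moves '[[[0, 0, 0], 0], [[0, 0, 0], 0], [[0, 0, 0], 0], [[0, 0, 0], 0], [[0, 0, 0], 0], [[0, 0, 0], 0], [[0, 0, 0], 0], [[0, 0, 0], 0]]' --grip 50 --force 15

```text
t: 7.25
tool_pos: [0.3656, 0.3213, 0.0461]
tool_rot: [-1.099, 2.943, -0.0]
force: [0.1, -1.3, 2.6]
opening: 0.823
grip_force: 15.0
```

>>> servo_tool --moves '[[[0, 0, -4], 0], [[0, 0, -8], 0], [[0, 0, -12], 0], [[0, 0, -16], 0], [[0, 0, -20], 0], [[0, 0, -20], 0], [[0, 0, -14], 0], [[0, 0, -6], 0]]'

```text
t: 8.25
tool_pos: [0.3657, 0.3215, 0.147]
tool_rot: [-1.098, 2.942, 0.002]
force: [1.1, -0.3, -3.7]
opening: 0.826
grip_force: 15.0
```

Run:
```python
from h import *
u=np.array([np.cos(np.radians(43.05)),np.sin(np.radians(43.05))])
p=np.array([.5561,.1705])+.010*u; print(p)
go(*p,.147,133.05)
for n in("wrist","scene"):
    im=r.read_camera(n)[:,:,::-1]; cv2.imwrite(f"pics/{n}4.png",im)
a=cv2.imread("pics/wrist4.png");b=cv2.imread("pics/scene4.png")
b=cv2.resize(b[150:300,160:340],None,fx=2.56,fy=2.56)[:384,:460]
a=a[:,120:400]
cv2.imwrite("pics/c4.png",np.hstack([a,b]))
```

```text
[0.56340758 0.17732636]
tcp [0.3657 0.3215 0.147 ] toolx ang -139.05 y ang 130.95 tilt z [ 0.001  0.002 -1.   ] F [ 1.12 -0.32 -3.68] t 8.25
tool shift mm [ -54.9 -238.5   -0. ] turn deg -2.10
```

View pics/c4.png

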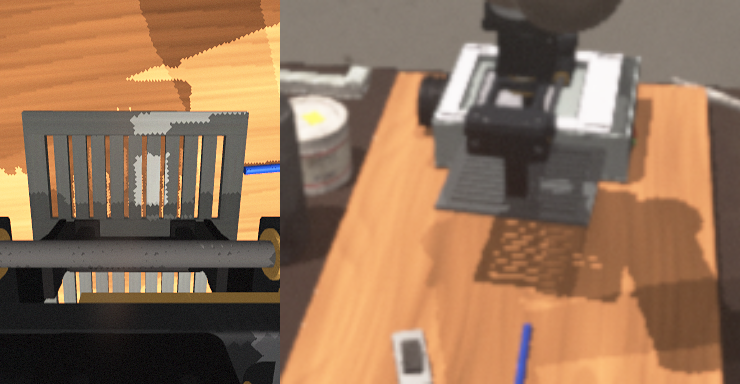

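The grille is held level-looking. Its near edge is at row 111, from column ~143 to ~367, so I can check its tilt from the known 130 mm width.

```bash
cat >> h.py <<'E'
def edge(im,show=True):
    "near (tool +x) edge of grille in wrist view: returns height/x in tool frame, from its 130 mm width"
    pass
E
python3 - <<'E'
from h import *
ci=r.camera_info("wrist"); s,M=psi(); 
o,d=ray(ci,[(143,111),(367,111)])
k=.130/np.linalg.norm(d[1]-d[0]); P=o+k*d
print("in tool frame mm",np.round((P-s["tool_pos"])@M*1000,1))
P=onz(ci,[(143,111),(367,111)],s["tool_pos"][2]-.009); print("if level",np.round((P-s["tool_pos"])@M*1000,1))
E
```

```text
in tool frame mm [[ 73.5 -64.6  10.9]
 [ 73.5  65.4  11.1]]
if level [[ 73.4 -63.8   8.9]
 [ 73.4  64.6   9. ]]
```

>>> servo_tool --moves '[[[-4, -15, 0], 0], [[-7, -30, 0], 0], [[-9, -40, 0], 0], [[-10, -45, 0], 0], [[-9, -42, 0], 0], [[-8, -35, 0], 0], [[-5, -21, 0], 0], [[-3, -10, 0], -2.1]]'

```text
t: 9.35
tool_pos: [0.5637, 0.1761, 0.1449]
tool_rot: [1.151, -2.921, 0.0]
force: [0.7, 0.7, -2.7]
opening: 0.825
grip_force: 15.0
```

Run:
```python
from h import *
go(.5634,.1773,.130,133.05)
im=r.read_camera("wrist")[:,:,::-1]; np.save("w5.npy",r.camera_info("wrist")); cv2.imwrite("pics/w5.png",im)
```

```text
tcp [0.5637 0.1761 0.1449] toolx ang -136.99 y ang 133.01 tilt z [-0.002 -0.001 -1.   ] F [ 0.74  0.66 -2.65] t 9.35
tool shift mm [-0.6  1.1 14.9] turn deg -0.04
```

View pics/w5.png

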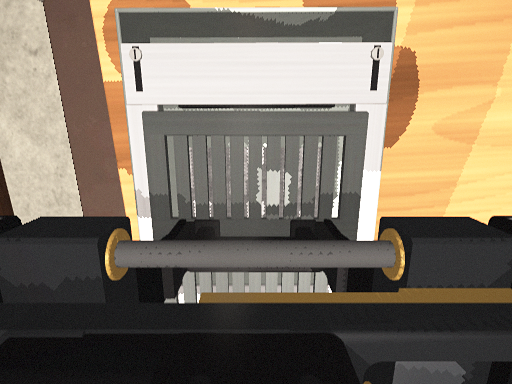

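The wide lip's edge shows at row ~104 and the opening's sides at about columns 158 and 355. The grille's near edge is at row ~111, from column 144 to ~369, parallel to the lip. Next I'll measure the lip edge in the tool frame.

Run:
```python
from h import *
ci=np.load("w5.npy",allow_pickle=True).item(); s,M=psi()
g=cv2.cvtColor(cv2.imread("pics/w5.png"),cv2.COLOR_BGR2GRAY)
for c in(170,255,345):print(c,g[98:118,c].tolist())
print("row107",g[107,120:175].tolist(),g[107,345:390].tolist())
f=lambda p,z:np.round((onz(ci,p,z)-s["tool_pos"])@M*1000,1)
print("lip",f([(170,104.3),(255,104.3),(345,104.3)],.102)); print("sides",f([(158,107),(355,107)],.102)); print("grille",f([(144,111),(369,111)],s["tool_pos"][2]-.009))
```

```text
170 [239, 240, 239, 238, 241, 237, 179, 124, 134, 132, 131, 168, 157, 106, 96, 104, 105, 102, 101, 100]
255 [237, 240, 240, 241, 243, 238, 157, 49, 52, 47, 125, 195, 175, 110, 106, 113, 111, 114, 111, 115]
345 [237, 238, 236, 237, 240, 200, 138, 138, 136, 168, 192, 196, 174, 123, 94, 104, 100, 103, 104, 105]
row107 [149, 154, 149, 153, 153, 152, 208, 250, 245, 243, 243, 241, 241, 239, 240, 241, 241, 240, 242, 243, 242, 240, 241, 242, 241, 240, 243, 244, 242, 242, 244, 242, 240, 241, 246, 248, 249, 178, 101, 74, 76, 77, 70, 129, 139, 136, 136, 136, 136, 133, 132, 138, 132, 134, 139] [168, 195, 193, 197, 134, 78, 78, 79, 79, 104, 144, 253, 246, 243, 242, 241, 241, 239, 240, 239, 240, 240, 240, 240, 240, 238, 240, 240, 241, 239, 238, 241, 239, 237, 239, 239, 237, 236, 239, 242, 241, 223, 159, 120, 128]
lip [[ 79.1 -57.8  43.1]
 [ 79.    0.4  43.1]
 [ 79.   61.9  43.1]]
sides [[ 77.3 -66.1  43.1]
 [ 77.3  68.9  43.1]]
grille [[ 73.4 -63.3   9.1]
 [ 73.4  65.8   9.1]]
```

>>> servo_tool --moves '[[[0, 0, 3], 0], [[0, 0, 6], 0], [[0, 0, 7], 0], [[0, 0, 5], 0], [[0, 0, 3], 0], [[0, 0, 2], 0], [[0, 0, 0], 0], [[0, 0, 0], 0]]'

```text
t: 10.4
tool_pos: [0.5632, 0.1776, 0.1202]
tool_rot: [-1.153, 2.922, 0.0]
force: [0.1, 0.2, -2.6]
opening: 0.825
grip_force: 15.0
```

>>> servo_tool --moves '[[[0, 0, 1], 0], [[0, 0, 1], 0], [[0, 0, 1], 0], [[0, 0, 0.5], 0], [[0, 0, 0.5], 0], [[0, 0, 0.5], 0], [[0, 0, 0.5], 0], [[0, 0, 0], 0]]'

```text
t: 11.4
tool_pos: [0.5632, 0.1776, 0.1151]
tool_rot: [-1.153, 2.922, -0.0]
force: [-0.2, -0.1, -3.2]
opening: 0.822
grip_force: 15.0
```

>>> servo_tool --moves '[[[0, 0, 0.5], 0], [[0, 0, 0.5], 0], [[0, 0, 0.5], 0], [[0, 0, 0.5], 0], [[0, 0, 0.5], 0], [[0, 0, 0.5], 0], [[0, 0, 0], 0], [[0, 0, 0], 0]]'

```text
t: 12.4
tool_pos: [0.5631, 0.1775, 0.112]
tool_rot: [1.153, -2.922, 0.0]
force: [-0.8, -0.9, -0.9]
opening: 0.827
grip_force: 15.0
```

Run:
```python
from h import *
go(.5634,.1773,.109,133.05); print(psi()[0]["ft_torque"])
im=r.read_camera("wrist")[:,:,::-1]; np.save("w6.npy",r.camera_info("wrist")); cv2.imwrite("pics/w6.png",im)
```

```text
tcp [0.5631 0.1775 0.112 ] toolx ang -136.95 y ang 133.05 tilt z [-0. -0. -1.] F [-0.79 -0.94 -0.86] t 12.4
tool shift mm [-0.1 -0.4  3. ] turn deg 0.00
[-0.25793658  0.14825405 -0.03035746]
```

View pics/w6.png

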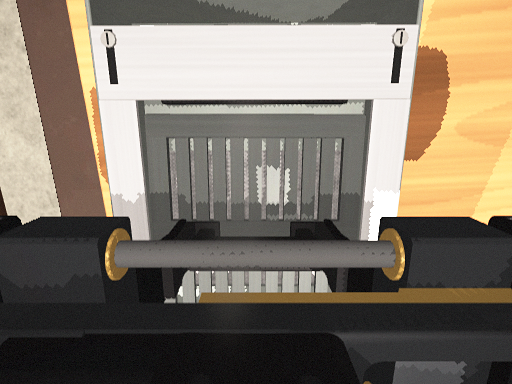

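The grille's near edge is now at row ~114, inside the opening and past the lip edge at row ~99. About 2 N of its weight has come onto the narrow lip, so it is tilting as planned. I'll lower it further.

>>> servo_tool --moves '[[[0, 0, 0.5], 0], [[0, 0, 0.5], 0], [[0, 0, 0.5], 0], [[0, 0, 0.5], 0], [[0, 0, 0.5], 0], [[0, 0, 0.5], 0], [[0, 0, 0], 0], [[0, 0, 0], 0]]'

```text
t: 13.45
tool_pos: [0.5631, 0.1776, 0.1095]
tool_rot: [-1.153, 2.922, -0.0]
force: [-3.4, -2.0, 4.2]
opening: 0.828
grip_force: 15.0
```

```bash
cat > tilt.py <<'E'
from h import *
import sys
go(.5634,.1773,.108,133.05)
ci=r.camera_info("wrist"); im=r.read_camera("wrist")[:,:,::-1]; cv2.imwrite(f"pics/{sys.argv[1]}.png",im); s,M=psi()
g=cv2.cvtColor(np.ascontiguousarray(im),cv2.COLOR_BGR2GRAY)
for c in(160,200,255,300):print(c,"r92-132",g[92:132,c].tolist())
w=130
print("row",w,"c130-165",g[w,130:166].tolist(),"c345-380",g[w,345:381].tolist())
E
python3 tilt.py w7
```

```text
tcp [0.5631 0.1776 0.1095] toolx ang -136.94 y ang 133.06 tilt z [ 0.  0. -1.] F [-3.37 -1.98  4.18] t 13.45
tool shift mm [-0.  -0.4  1.5] turn deg 0.01
160 r92-132 [240, 239, 241, 241, 240, 243, 242, 172, 29, 50, 81, 120, 140, 171, 190, 192, 192, 189, 191, 191, 189, 189, 194, 173, 121, 101, 104, 107, 107, 107, 109, 111, 111, 109, 107, 108, 108, 108, 109, 110]
200 r92-132 [239, 241, 241, 242, 243, 244, 242, 170, 53, 43, 39, 14, 114, 147, 179, 200, 203, 198, 197, 201, 201, 200, 202, 204, 155, 97, 111, 110, 107, 107, 113, 114, 109, 113, 108, 107, 109, 108, 110, 110]
255 r92-132 [242, 242, 242, 242, 241, 244, 239, 163, 58, 56, 57, 43, 126, 161, 189, 210, 209, 206, 208, 206, 207, 205, 209, 213, 162, 109, 117, 113, 115, 116, 120, 121, 117, 122, 119, 119, 118, 118, 118, 116]
300 r92-132 [242, 241, 243, 242, 241, 242, 232, 141, 23, 29, 27, 33, 163, 214, 205, 204, 203, 203, 203, 202, 202, 201, 205, 208, 151, 96, 109, 107, 107, 110, 114, 114, 116, 115, 114, 115, 114, 115, 112, 112]
row 130 c130-165 [241, 243, 244, 246, 246, 248, 234, 113, 117, 87, 87, 83, 81, 84, 80, 151, 191, 126, 105, 109, 111, 109, 108, 109, 105, 106, 104, 105, 109, 106, 109, 109, 108, 113, 106, 111] c345-380 [113, 114, 114, 113, 113, 108, 114, 111, 110, 110, 115, 115, 113, 109, 112, 112, 115, 113, 145, 88, 84, 84, 88, 89, 82, 111, 126, 227, 250, 247, 245, 244, 242, 242, 241, 242]
```

```bash
cat > th.py <<'E'
from h import *
def theta(row,col=255):
    ci=r.camera_info("wrist"); s,M=psi(); o,d=ray(ci,[(col,row)]); o=(o-s["tool_pos"])@M*1000; d=(d@M)[0]
    from scipy.optimize import brentq
    def e(t):
        x=73.4*np.cos(t)-28*np.sin(t); z=-19.9+28*np.cos(t)+73.4*np.sin(t)
        return o[0]+d[0]*(z-o[2])/d[2]-x
    t=brentq(e,-.1,.3); zc=s["tool_pos"][2]-(-19.9+33*np.cos(t)+0)/1000
    ze=s["tool_pos"][2]*1000-(-19.9+33*np.cos(t)+73.4*np.sin(t)); print("theta %.3f  end underside above ledge %.1f mm, centre %.1f"%(t,ze-89,zc*1000-89))
E
python3 -c "
from th import *
theta(116.2)"
```

```text
theta 0.089  end underside above ledge 1.0 mm, centre 7.5
```

>>> servo_tool --moves '[[[0, 0, -0.5], 0], [[0, 0, -0.5], 0], [[0, 0, -0.5], 0], [[1, 0, 0], 0], [[2, 0, 0], 0], [[2, 0, 0], 0], [[2, 0, 0], 0], [[1, 0, 0], 0]]'

```text
t: 14.5
tool_pos: [0.5573, 0.1722, 0.1106]
tool_rot: [-1.153, 2.922, 0.0]
force: [-0.0, 0.5, -4.4]
opening: 0.827
grip_force: 15.0
```

```bash
python3 tilt.py w8 | cut -c1-260
```

```text
tcp [0.5573 0.1722 0.1106] toolx ang -136.95 y ang 133.05 tilt z [ 0.  0. -1.] F [-0.    0.52 -4.37] t 14.5
tool shift mm [-7.9 -0.5  2.6] turn deg 0.00
160 r92-132 [243, 241, 239, 241, 241, 243, 241, 241, 242, 240, 242, 243, 243, 240, 241, 240, 239, 241, 241, 241, 242, 229, 170, 105, 88, 104, 107, 105, 109, 108, 110, 115, 111, 109, 111, 106, 110, 107, 111, 110]
200 r92-132 [243, 241, 242, 242, 244, 242, 242, 240, 238, 241, 243, 244, 245, 241, 241, 240, 240, 241, 242, 241, 244, 210, 96, 27, 79, 105, 106, 112, 106, 108, 110, 114, 117, 113, 110, 109, 107, 110, 110, 111]
255 r92-132 [244, 241, 241, 242, 241, 243, 242, 240, 238, 238, 241, 244, 242, 242, 241, 241, 240, 243, 242, 244, 243, 188, 62, 69, 101, 115, 117, 118, 119, 120, 122, 122, 122, 119, 124, 123, 118, 124, 121, 115]
300 r92-132 [241, 242, 243, 244, 242, 241, 240, 240, 238, 239, 241, 243, 242, 242, 242, 241, 243, 242, 242, 242, 244, 172, 30, 75, 98, 107, 110, 110, 111, 110, 114, 111, 118, 112, 111, 113, 113, 115, 111, 112]
row 130 c130-165 [243, 242, 241, 244, 246, 247, 248, 199, 114, 102, 79, 86, 80, 82, 81, 107, 191, 108, 108, 109, 110, 111, 109, 108, 107, 108, 111, 104, 110, 112, 111, 108, 112, 112, 109, 110] c345-380 [111, 110, 111, 113, 114, 117, 110, 114, 109, 111, 112, 10
```

>>> servo_tool --moves '[[[1, 0, 0], 0], [[1, 0, 0], 0], [[1, 0, 0], 0], [[1, 0, 0], 0], [[1, 0, 0], 0], [[1, 0, 0], 0], [[0, 0, 0], 0], [[0, 0, 0], 0]]'

```text
t: 15.55
tool_pos: [0.5532, 0.1683, 0.1107]
tool_rot: [-1.153, 2.922, 0.0]
force: [1.2, 3.2, -2.4]
opening: 0.825
grip_force: 15.0
```

```bash
python3 tilt.py w9 | cut -c1-260; python3 -c "
from h import *
s,M=psi(); print('tool-frame F',M.T@s['force'], M.T@s['ft_torque'])"
```

```text
tcp [0.5532 0.1683 0.1107] toolx ang -136.94 y ang 133.06 tilt z [ 0.001  0.    -1.   ] F [ 1.18  3.2  -2.38] t 15.55
tool shift mm [-13.7  -0.4   2.7] turn deg 0.01
160 r92-132 [238, 238, 241, 242, 241, 242, 243, 242, 245, 245, 244, 243, 241, 241, 240, 242, 242, 241, 240, 240, 241, 243, 243, 243, 240, 239, 240, 241, 241, 242, 243, 241, 168, 72, 90, 108, 108, 106, 106, 111]
200 r92-132 [237, 239, 239, 241, 242, 242, 245, 245, 244, 244, 243, 244, 241, 242, 243, 243, 241, 241, 239, 240, 241, 242, 243, 242, 240, 240, 241, 240, 241, 241, 244, 239, 178, 104, 108, 108, 109, 107, 111, 111]
255 r92-132 [238, 237, 240, 240, 242, 243, 243, 242, 242, 243, 243, 241, 242, 242, 242, 242, 242, 241, 239, 237, 240, 242, 242, 242, 240, 242, 241, 242, 241, 242, 243, 223, 140, 108, 122, 121, 123, 126, 119, 126]
300 r92-132 [238, 240, 240, 242, 242, 241, 243, 242, 240, 242, 239, 242, 241, 243, 243, 241, 240, 239, 239, 238, 239, 241, 243, 240, 238, 241, 241, 243, 241, 242, 242, 210, 116, 101, 115, 113, 112, 113, 112, 112]
row 130 c130-165 [243, 241, 241, 242, 245, 247, 248, 197, 111, 107, 86, 84, 81, 84, 84, 92, 197, 104, 106, 106, 108, 112, 109, 107, 110, 110, 110, 104, 112, 108, 106, 109, 109, 105, 109, 105] c345-380 [110, 109, 110, 110, 109, 108, 114, 116, 109, 110, 115, 113
tool-frame F [-3.55404509  1.91077275  1.61375293] [-0.29708121 -0.88596262 -0.10003135]
```

>>> servo_tool --moves '[[[1, 0, 0], 0], [[1, 0, 0], 0], [[1, 0, 0], 0], [[1, 0, 0], 0], [[1, 0, 0], 0], [[0, 0, 0], 0], [[0, 0, 0], 0], [[0, 0, 0], 0]]'

```text
t: 16.6
tool_pos: [0.5498, 0.1651, 0.1109]
tool_rot: [-1.153, 2.921, 0.0]
force: [1.7, 5.9, -1.8]
opening: 0.823
grip_force: 15.0
```

```bash
python3 tilt.py w10 | head -2; python3 -c "
from h import *
s,M=psi(); print('tool-frame F',M.T@s['force'], M.T@s['ft_torque'])
im=cv2.imread('pics/w10.png'); cv2.imwrite('pics/w10c.png',cv2.resize(im[60:310,60:450],None,fx=2,fy=2))"
```

```text
tcp [0.5498 0.1651 0.1109] toolx ang -136.93 y ang 133.07 tilt z [ 0.002  0.001 -1.   ] F [ 1.67  5.85 -1.81] t 16.6
tool shift mm [-18.3  -0.4   2.9] turn deg 0.02
tool-frame F [-4.89734127  1.4040528   1.91384344] [-0.59214866 -1.51348723 -0.0727291 ]
```

View pics/w10c.png

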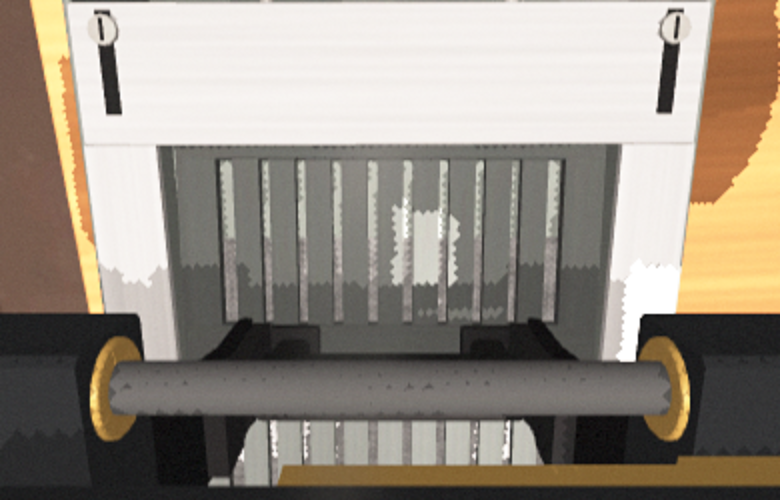

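The wide lip's edge is at crop row ~145 with the slot ends just beyond it at ~158, so the grille's end is well under the lip. I'll work out the overlap from the slot ends.

Run:
```python
from h import *
from th import theta
g5=cv2.cvtColor(cv2.imread("pics/w5.png"),cv2.COLOR_BGR2GRAY);g=cv2.cvtColor(cv2.imread("pics/w10.png"),cv2.COLOR_BGR2GRAY); g7=cv2.cvtColor(cv2.imread("pics/w7.png"),cv2.COLOR_BGR2GRAY);g9=cv2.cvtColor(cv2.imread("pics/w9.png"),cv2.COLOR_BGR2GRAY)
for n,G in(("w5",g5),("w7",g7),("w9",g9),("w10",g)):
    sub=G[125:150,165:345].astype(float); print(n,"std over cols by row",np.round(sub.std(1)).astype(int).tolist(),"mean",np.round(sub.mean(1)).astype(int).tolist())
s,M=psi(); ci=r.camera_info("wrist"); f=lambda row,z:np.round(((onz(ci,[(255,row)],z)-s["tool_pos"])@M*1000)[0,0],1)
print("lip x",f(132.5,.102),"slot x at tops",[f(139.5,z) for z in(.092,.096,.098)])
ci5=np.load("w5.npy",allow_pickle=True).item()
```

```text
w5 std over cols by row [3, 3, 3, 3, 3, 3, 3, 3, 3, 4, 9, 18, 24, 23, 23, 25, 25, 24, 29, 34, 35, 31, 29, 29, 29] mean [106, 107, 107, 108, 108, 109, 110, 110, 110, 101, 98, 114, 122, 121, 121, 121, 121, 121, 123, 125, 125, 123, 121, 121, 121]
w7 std over cols by row [4, 4, 4, 4, 4, 3, 3, 3, 3, 3, 3, 3, 3, 4, 12, 24, 36, 36, 36, 36, 36, 36, 36, 36, 36] mean [115, 113, 113, 113, 112, 113, 113, 114, 114, 115, 116, 116, 117, 109, 99, 122, 136, 136, 136, 135, 135, 135, 135, 135, 134]
w9 std over cols by row [14, 8, 6, 5, 5, 5, 5, 5, 5, 5, 5, 5, 5, 6, 14, 24, 34, 35, 34, 34, 35, 35, 34, 33, 33] mean [101, 112, 114, 113, 113, 114, 115, 115, 116, 116, 117, 117, 118, 108, 106, 126, 135, 135, 134, 134, 135, 135, 133, 133, 134]
w10 std over cols by row [1, 1, 1, 1, 1, 1, 14, 24, 13, 7, 6, 6, 6, 7, 13, 22, 33, 36, 37, 36, 34, 33, 34, 35, 35] mean [240, 241, 241, 241, 241, 244, 226, 150, 105, 115, 118, 119, 119, 111, 102, 121, 135, 137, 138, 138, 136, 135, 135, 136, 136]
lip x 61.3 slot x at tops [np.float64(56.7), np.float64(57.0), np.float64(57.1)]
```

>>> servo_tool --moves '[[[0.5, 0, 0], 0], [[0.5, 0, 0], 0], [[0.5, 0, 0], 0], [[0.5, 0, 0], 0], [[0.5, 0, 0], 0], [[0, 0, 0], 0], [[0, 0, 0], 0], [[0, 0, 0], 0]]'

```text
t: 17.65
tool_pos: [0.5484, 0.1639, 0.1111]
tool_rot: [-1.152, 2.919, 0.001]
force: [2.7, 6.0, -2.1]
opening: 0.824
grip_force: 15.0
```

```bash
cat > st.py <<'E'
from h import *
import sys
s,M=psi(); print('tcp',np.round(s["tool_pos"],4),'tool-frame F',np.round(M.T@s['force'],2),"t",s["t"])
print("TCP along box x rel opening %.1f, y %.1f"%tuple((np.array([[.731,.683],[-.683,.731]])@(s["tool_pos"][:2]-[.5561,.1705]))*1000))
im=r.read_camera("wrist")[:,:,::-1]; cv2.imwrite(f"pics/{sys.argv[1]}.png",im)
G=cv2.cvtColor(np.ascontiguousarray(im),cv2.COLOR_BGR2GRAY); print("rows 125-150 mean",np.round(G[125:150,165:345].mean(1)).astype(int).tolist())
E
python3 st.py w11
```

```text
tcp [0.5484 0.1639 0.1111] tool-frame F [-6.05  2.5   2.1 ] t 17.65
TCP along box x rel opening -10.1, y 0.4
rows 125-150 mean [243, 243, 240, 240, 240, 241, 241, 241, 243, 239, 174, 102, 116, 111, 103, 122, 136, 137, 137, 135, 136, 136, 136, 135, 135]
```

>>> servo_tool --moves '[[[0.5, 0, 0], 0], [[0.4, 0, 0], 0], [[0, 0, 0.4], 0], [[0, 0, 0.5], 0], [[0, 0, 0.5], 0], [[0, 0, 0.5], 0], [[0, 0, 0.5], 0], [[0, 0, 0], 0]]'

```text
t: 18.7
tool_pos: [0.5484, 0.1632, 0.1091]
tool_rot: [-1.153, 2.918, 0.0]
force: [4.2, 5.2, -0.4]
opening: 0.827
grip_force: 15.0
```

```bash
python3 st.py w12
```

```text
tcp [0.5484 0.1632 0.1091] tool-frame F [-6.61  0.96  0.48] t 18.7
TCP along box x rel opening -10.6, y -0.1
rows 125-150 mean [241, 243, 242, 240, 240, 241, 241, 241, 241, 243, 235, 164, 104, 106, 111, 131, 138, 137, 138, 138, 137, 136, 136, 136, 137]
```

>>> servo_tool --moves '[[[0, 0, 0.5], 0], [[-0.2, 0, 0.5], 0], [[-0.2, 0, 0.5], 0], [[-0.2, 0, 0.5], 0], [[-0.2, 0, 0.5], 0], [[-0.2, 0, 0.5], 0], [[0, 0, 0], 0], [[0, 0, 0], 0]]'

```text
t: 19.75
tool_pos: [0.5492, 0.164, 0.1065]
tool_rot: [-1.152, 2.917, 0.0]
force: [4.0, 4.7, 0.5]
opening: 0.826
grip_force: 15.0
```

```bash
python3 st.py w13
```

```text
tcp [0.5492 0.164  0.1065] tool-frame F [-6.11  0.72 -0.49] t 19.75
TCP along box x rel opening -9.4, y -0.0
rows 125-150 mean [242, 241, 241, 241, 241, 241, 241, 244, 240, 174, 99, 111, 105, 122, 138, 138, 137, 138, 138, 138, 137, 137, 137, 137, 137]
```

>>> servo_tool --moves '[[[0, 0, 0.4], 0], [[0, 0, 0.4], 0], [[-0.1, 0, 0.4], 0], [[-0.1, 0, 0.4], 0], [[-0.2, 0, 0.4], 0], [[-0.2, 0, 0.4], 0], [[0, 0, 0], 0], [[0, 0, 0], 0]]'

```text
t: 20.8
tool_pos: [0.5498, 0.1646, 0.1041]
tool_rot: [-1.152, 2.917, 0.001]
force: [4.1, 5.7, 0.4]
opening: 0.827
grip_force: 15.0
```

```bash
python3 st.py w14
```

```text
tcp [0.5498 0.1646 0.1041] tool-frame F [-6.91  1.34 -0.38] t 20.8
TCP along box x rel opening -8.6, y -0.0
rows 125-150 mean [240, 241, 241, 242, 241, 241, 244, 221, 139, 103, 109, 103, 122, 136, 137, 137, 137, 137, 137, 136, 137, 137, 137, 136, 136]
```

>>> servo_tool --moves '[[[-0.3, 0, 0.3], 0], [[-0.3, 0, 0.3], 0], [[-0.3, 0, 0.4], 0], [[-0.3, 0, 0.4], 0], [[-0.3, 0, 0.4], 0], [[0, 0, 0.2], 0], [[0, 0, 0], 0], [[0, 0, 0], 0]]'

```text
t: 21.85
tool_pos: [0.5503, 0.1651, 0.1022]
tool_rot: [-1.152, 2.919, -0.0]
force: [2.4, 4.9, 2.0]
opening: 0.825
grip_force: 15.0
```

```bash
python3 st.py w15
```

```text
tcp [0.5503 0.1651 0.1022] tool-frame F [-5.14  1.96 -1.99] t 21.85
TCP along box x rel opening -8.0, y 0.0
rows 125-150 mean [241, 241, 242, 242, 242, 243, 202, 115, 104, 112, 103, 122, 137, 137, 137, 138, 138, 138, 137, 138, 138, 138, 136, 136, 136]
```

>>> servo_tool --moves '[[[-0.5, 0, 0], 0], [[-0.6, 0, 0.1], 0], [[-0.6, 0, 0.1], 0], [[-0.6, 0, 0.1], 0], [[-0.6, 0, 0], 0], [[-0.5, 0, 0], 0], [[0, 0, 0], 0], [[0, 0, 0], 0]]'

```text
t: 22.9
tool_pos: [0.5514, 0.1661, 0.1021]
tool_rot: [1.153, -2.922, 0.002]
force: [-1.1, 2.0, 9.9]
opening: 0.825
grip_force: 15.0
```

```bash
python3 st.py w16
```

```text
tcp [0.5514 0.1661 0.1021] tool-frame F [-0.6   2.23 -9.86] t 22.9
TCP along box x rel opening -6.5, y 0.0
rows 125-150 mean [242, 241, 244, 230, 153, 94, 110, 116, 118, 116, 104, 119, 137, 139, 138, 137, 137, 137, 138, 137, 136, 135, 136, 136, 136]
```

>>> servo_tool --moves '[[[0, 0, -0.1], 0], [[0, 0, -0.1], 0], [[0, 0, -0.1], 0], [[0, 0, -0.1], 0], [[0, 0, -0.1], 0], [[0, 0, 0], 0], [[0, 0, 0], 0], [[0, 0, 0], 0]]'

```text
t: 23.95
tool_pos: [0.5513, 0.1661, 0.1021]
tool_rot: [1.153, -2.922, 0.002]
force: [-0.6, 2.4, 7.1]
opening: 0.824
grip_force: 15.0
```

```bash
python3 st.py w17
```

```text
tcp [0.5513 0.1661 0.1021] tool-frame F [-1.21  2.18 -7.1 ] t 23.95
TCP along box x rel opening -6.5, y 0.0
rows 125-150 mean [242, 241, 243, 231, 154, 94, 110, 116, 118, 116, 104, 119, 137, 139, 138, 137, 137, 137, 138, 137, 136, 135, 136, 136, 136]
```

>>> servo_tool --moves '[[[0, 0, -0.1], 0], [[0, 0, -0.1], 0], [[0, 0, -0.1], 0], [[0, 0, -0.1], 0], [[0, 0, -0.1], 0], [[0, 0, -0.1], 0], [[0, 0, 0], 0], [[0, 0, 0], 0]]'

```text
t: 25.0
tool_pos: [0.5516, 0.1664, 0.1022]
tool_rot: [-1.153, 2.922, -0.001]
force: [-0.1, 2.3, 5.8]
opening: 0.828
grip_force: 15.0
```

```bash
python3 st.py w18
```

```text
tcp [0.5516 0.1664 0.1022] tool-frame F [-1.52  1.72 -5.84] t 25.0
TCP along box x rel opening -6.1, y 0.0
rows 125-150 mean [241, 243, 240, 173, 90, 106, 114, 117, 117, 115, 103, 119, 136, 138, 137, 137, 137, 137, 137, 136, 136, 136, 136, 136, 135]
```

>>> servo_tool --moves '[[[0, 0, -0.15], 0], [[0, 0, -0.15], 0], [[0, 0, -0.1], 0], [[-0.3, 0, -0.1], 0], [[-0.4, 0, 0], 0], [[-0.4, 0, 0], 0], [[-0.4, 0, 0], 0], [[0, 0, 0], 0]]'

```text
t: 26.05
tool_pos: [0.5526, 0.1674, 0.1021]
tool_rot: [1.153, -2.922, 0.001]
force: [0.7, 1.1, 6.1]
opening: 0.823
grip_force: 15.0
```

```bash
python3 st.py w19
```

```text
tcp [0.5526 0.1674 0.1021] tool-frame F [-1.22  0.29 -6.07] t 26.05
TCP along box x rel opening -4.7, y 0.1
rows 125-150 mean [189, 99, 99, 110, 114, 115, 116, 116, 116, 115, 102, 118, 135, 136, 137, 137, 137, 136, 136, 136, 136, 136, 135, 135, 135]
```

>>> servo_tool --moves '[[[-0.3, 0, -0.1], 0], [[-0.4, 0, -0.1], 0], [[-0.4, 0, -0.1], 0], [[-0.4, 0, 0], 0], [[-0.4, 0, 0], 0], [[-0.4, 0, 0], 0], [[-0.3, 0, 0], 0], [[0, 0, 0], 0]]'

```text
t: 27.1
tool_pos: [0.5544, 0.1694, 0.1022]
tool_rot: [1.152, -2.922, 0.0]
force: [2.0, -2.0, 2.8]
opening: 0.825
grip_force: 15.0
```

```bash
python3 st.py w20
```

```text
tcp [0.5544 0.1694 0.1022] tool-frame F [-0.08 -2.8  -2.76] t 27.1
TCP along box x rel opening -2.0, y 0.4
rows 125-150 mean [112, 113, 113, 114, 114, 114, 115, 116, 116, 114, 102, 118, 135, 137, 137, 137, 136, 135, 135, 136, 136, 135, 135, 135, 135]
```

>>> servo_tool --moves '[[[-0.3, 0, 0], 0], [[-0.3, 0, 0], 0], [[-0.3, 0, 0], 0], [[-0.3, 0, 0], 0], [[-0.3, 0, 0], 0], [[0, 0, 0], 0], [[0, 0, 0], 0], [[0, 0, 0], 0]]'

```text
t: 28.15
tool_pos: [0.5545, 0.1697, 0.1022]
tool_rot: [1.151, -2.92, 0.001]
force: [-0.7, -4.2, 5.9]
opening: 0.821
grip_force: 15.0
```

```bash
python3 st.py w21
python3 - <<'E'
from h import *
g=cv2.cvtColor(cv2.imread("pics/w21.png"),cv2.COLOR_BGR2GRAY); print("rows100-142",[np.round(g[100:142,a:b].mean(1)).astype(int).tolist() for a,b in((165,200),(310,345))])
cv2.imwrite("pics/w21c.png",cv2.resize(cv2.imread("pics/w21.png")[60:310,60:450],None,fx=2,fy=2))
E
```

```text
tcp [0.5545 0.1697 0.1022] tool-frame F [ 3.38 -2.62 -5.88] t 28.15
TCP along box x rel opening -1.7, y 0.5
rows 125-150 mean [112, 113, 113, 114, 114, 114, 115, 116, 116, 114, 103, 118, 136, 138, 138, 137, 135, 136, 136, 137, 136, 134, 135, 135, 136]
rows100-142 [[241, 242, 242, 242, 241, 240, 240, 241, 242, 244, 244, 242, 240, 240, 241, 241, 241, 241, 244, 243, 177, 81, 96, 107, 109, 108, 109, 111, 111, 111, 111, 112, 113, 113, 112, 100, 108, 127, 135, 135, 132, 131], [243, 243, 242, 240, 239, 238, 238, 237, 240, 242, 242, 240, 240, 241, 241, 241, 241, 241, 242, 212, 120, 82, 99, 110, 111, 109, 110, 110, 112, 112, 112, 114, 114, 115, 110, 100, 118, 132, 133, 133, 132, 130]]
```

Run:
```python
from h import *
from scipy.optimize import fsolve
I=lambda n:cv2.cvtColor(cv2.imread(f"pics/{n}.png"),cv2.COLOR_BGR2GRAY)
def trans(g,a,b):  # subpixel row of strongest step, per-row std over the slot columns
    v=cv2.GaussianBlur(g[a:b,180:330].astype(float),(1,3),0).std(1); d=np.abs(np.diff(v)); return v
for n in("w5","w7","w15","w21"): print(n,np.round(trans(I(n),128,145)).astype(int).tolist(),np.round(trans(I(n),205,232)).astype(int).tolist())
```

```text
w5 [2, 2, 3, 3, 2, 2, 3, 7, 13, 18, 19, 19, 20, 20, 21, 26, 29] [36, 34, 33, 35, 35, 34, 35, 36, 34, 33, 31, 23, 14, 13, 15, 24, 26, 27, 27, 27, 27, 27, 28, 28, 28, 28, 28]
w7 [3, 3, 3, 3, 3, 3, 3, 2, 2, 3, 4, 8, 18, 29, 32, 32, 32] [21, 20, 20, 22, 23, 23, 22, 22, 22, 23, 22, 22, 22, 24, 25, 22, 21, 23, 27, 28, 28, 27, 27, 27, 28, 29, 30]
w15 [1, 1, 4, 10, 12, 10, 8, 9, 20, 30, 32, 32, 33, 34, 35, 34, 34] [23, 23, 23, 23, 23, 23, 23, 24, 25, 25, 24, 19, 13, 14, 16, 23, 27, 28, 28, 28, 28, 28, 29, 29, 30, 30, 30]
w21 [4, 4, 4, 4, 4, 4, 4, 7, 18, 29, 35, 36, 35, 34, 33, 34, 35] [27, 25, 22, 21, 20, 20, 22, 24, 25, 24, 23, 20, 14, 15, 17, 24, 27, 28, 28, 28, 28, 28, 29, 29, 30, 30, 30]
```

>>> servo_tool --moves '[[[0.3, -0.2, -0.1], 0], [[0.3, -0.2, -0.2], 0], [[0.3, -0.2, -0.2], 0], [[0.2, -0.2, -0.2], 0], [[0, 0, -0.1], 0], [[0, 0, 0], 0], [[0, 0, 0], 0], [[0, 0, 0], 0]]'

```text
t: 29.2
tool_pos: [0.5548, 0.1694, 0.1024]
tool_rot: [1.152, -2.922, -0.001]
force: [-2.8, 2.6, -4.2]
opening: 0.826
grip_force: 15.0
```

```bash
python3 st.py w22
```

```text
tcp [0.5548 0.1694 0.1024] tool-frame F [0.22 3.79 4.18] t 29.2
TCP along box x rel opening -1.6, y 0.1
rows 125-150 mean [112, 112, 113, 114, 114, 114, 115, 116, 116, 114, 102, 117, 134, 136, 137, 136, 136, 136, 135, 136, 136, 135, 134, 134, 135]
```

>>> servo_tool --moves '[[[0, 0.2, 0.2], 0], [[0, 0.2, 0.2], 0], [[0, 0, 0.1], 0], [[0, 0, 0], 0], [[0, 0, 0], 0], [[0, 0, 0], 0], [[0, 0, 0], 0], [[0, 0, 0], 0]]'

```text
t: 30.25
tool_pos: [0.5549, 0.1693, 0.1025]
tool_rot: [1.152, -2.922, 0.0]
force: [-1.9, 0.5, -4.6]
opening: 0.829
grip_force: 15.0
```

>>> servo_tool --moves '[[[0, 0, 0], 0], [[0, 0, 0], 0], [[0, 0, 0], 0], [[0, 0, 0], 0], [[0, 0, 0], 0], [[0, 0, 0], 0], [[0, 0, 0], 0], [[0, 0, 0], 0]]' --force 5

```text
t: 31.25
tool_pos: [0.5549, 0.1693, 0.1025]
tool_rot: [1.152, -2.922, 0.0]
force: [-1.5, -1.8, -5.8]
opening: 0.827
grip_force: 5.0
```

```bash
python3 st.py w23
```

```text
tcp [0.5549 0.1693 0.1025] tool-frame F [ 2.33 -0.35  5.84] t 31.25
TCP along box x rel opening -1.6, y -0.1
rows 125-150 mean [112, 113, 113, 114, 114, 114, 115, 116, 116, 113, 102, 118, 135, 137, 137, 137, 137, 136, 136, 136, 136, 135, 135, 135, 135]
```

>>> servo_tool --moves '[[[0, 0, 0.1], 0], [[0, 0, 0.1], 0], [[0, 0, 0.1], 0], [[0, 0, 0.1], 0], [[0, 0, 0.1], 0], [[0, 0, 0.1], 0], [[0, 0, 0], 0], [[0, 0, 0], 0]]'

```text
t: 32.3
tool_pos: [0.5549, 0.1694, 0.1024]
tool_rot: [1.153, -2.922, 0.0]
force: [-4.3, -2.1, 0.3]
opening: 0.826
grip_force: 5.0
```

```bash
python3 st.py w24
```

```text
tcp [0.5549 0.1694 0.1024] tool-frame F [ 4.58  1.38 -0.26] t 32.3
TCP along box x rel opening -1.6, y -0.0
rows 125-150 mean [112, 112, 113, 114, 114, 114, 116, 116, 116, 112, 101, 118, 135, 137, 137, 137, 136, 136, 136, 136, 136, 135, 134, 135, 136]
```

>>> servo_tool --moves '[[[0.3, 0, 0], 0], [[0.3, 0, 0], 0], [[0.3, 0, 0], 0], [[0, 0, 0], 0], [[0, 0, 0], 0], [[0, 0, 0], 0], [[0, 0, 0], 0], [[0, 0, 0], 0]]'

```text
t: 33.35
tool_pos: [0.555, 0.1693, 0.1023]
tool_rot: [-1.152, 2.921, 0.0]
force: [-2.6, 0.2, 0.9]
opening: 0.826
grip_force: 5.0
```

>>> servo_tool --moves '[[[0, 0, 0], 0], [[0, 0, 0], 0], [[0, 0, 0], 0], [[0, 0, 0], 0], [[0, 0, 0], 0], [[0, 0, 0], 0], [[0, 0, 0], 0], [[0, 0, 0], 0]]' --grip 99

```text
t: 34.35
tool_pos: [0.5544, 0.1689, 0.102]
tool_rot: [-1.153, 2.922, 0.0]
force: [0.4, -0.2, 0.8]
opening: 0.992
grip_force: 0.0
```

```bash
python3 st.py w25;  python3 - <<'E'
from h import *
g=cv2.cvtColor(cv2.imread("pics/w25.png"),cv2.COLOR_BGR2GRAY); print("rows110-142",[np.round(g[110:142,a:b].mean(1)).astype(int).tolist() for a,b in((165,200),(310,345))])
w=130; print(g[w,130:160].tolist(),g[w,352:382].tolist())
E
```

```text
tcp [0.5544 0.1689 0.102 ] tool-frame F [-0.17 -0.45 -0.8 ] t 34.35
TCP along box x rel opening -2.4, y -0.0
rows 125-150 mean [113, 112, 113, 113, 114, 114, 114, 115, 116, 117, 116, 104, 113, 132, 136, 137, 137, 137, 136, 136, 137, 137, 135, 134, 135]
rows110-142 [[243, 244, 242, 240, 240, 240, 241, 241, 241, 243, 242, 183, 90, 96, 106, 108, 107, 109, 110, 111, 111, 110, 112, 112, 113, 114, 102, 101, 124, 132, 134, 134], [242, 242, 240, 240, 241, 241, 241, 240, 240, 242, 237, 163, 79, 97, 108, 110, 109, 109, 110, 111, 112, 112, 113, 114, 115, 113, 98, 113, 129, 130, 131, 133]]
[247, 253, 113, 118, 87, 81, 86, 81, 85, 88, 83, 175, 154, 106, 112, 109, 110, 114, 108, 112, 107, 112, 111, 112, 112, 109, 112, 109, 114, 110] [110, 113, 108, 110, 117, 109, 114, 111, 112, 110, 113, 114, 115, 111, 108, 181, 147, 96, 85, 83, 90, 83, 88, 88, 117, 124, 207, 252, 246, 246]
```

>>> servo_tool --moves '[[[0, 0, -2], 0], [[0, 0, -4], 0], [[0, 0, -8], 0], [[0, 0, -15], 0], [[0, 0, -25], 0], [[0, 0, -30], 0], [[0, 0, -30], 0], [[0, 0, -10], 0]]'

```text
t: 35.4
tool_pos: [0.5554, 0.1693, 0.2291]
tool_rot: [-1.151, 2.917, 0.001]
force: [0.1, -0.4, -0.2]
opening: 0.987
grip_force: 0.0
```

>>> servo_tool --moves '[[[-20, 0, 0], 0], [[-20, 0, 0], 0], [[-20, 0, 0], 0], [[-10, 0, 0], 0], [[0, 0, 0], 0], [[0, 0, 0], 0], [[0, 0, 0], 0], [[0, 0, 0], 0]]'

```text
t: 36.4
tool_pos: [0.6053, 0.2164, 0.2263]
tool_rot: [-1.152, 2.922, 0.0]
force: [-0.0, -0.0, -0.6]
opening: 0.994
grip_force: 0.0
```

Run:
```python
from h import *
np.set_printoptions(precision=4,suppress=True)
go(.55,.17,.2); s,M=psi(); ci=r.camera_info("wrist"); im=r.read_camera("wrist")[:,:,::-1]; cv2.imwrite("pics/w30.png",im)
g=cv2.cvtColor(np.ascontiguousarray(im),cv2.COLOR_BGR2GRAY)
ctr=proj(ci,[.5561,.1705,.1])[0]; print("opening px",ctr)
u=np.array([.731,.683,0]);v=np.array([-.683,.731,0]);o=np.array([.5561,.1705,0])
# rectify the lip-top plane (z=.102) and the grille-top plane (z=.094), 0.5 mm/px
for n,z in(("lip",.102),("grille",.094)):
    q=np.array([[-1,-1],[1,-1],[1,1],[-1,1]])*.1
    W=np.array([o+a*u+b*v+[0,0,z] for a,b in q]); H=cv2.getPerspectiveTransform(proj(ci,W).astype(np.float32),((q+.1)*2000).astype(np.float32))
    w=cv2.warpPerspective(g,H,(400,400))
    for yb in(-45,45):
        l=w[int((yb+100)*2-8):int((yb+100)*2+8)].mean(0).astype(int)
        print(n,"y",yb,"x -80..-50:",l[40:100].tolist(),"x 50..80:",l[300:360].tolist())
```

```text
tcp [0.6053 0.2164 0.2263] toolx ang -136.96 y ang 133.04 tilt z [ 0.  0. -1.] F [-0.04 -0.01 -0.58] t 36.4
tool shift mm [72.1  3.8 26.3] 
opening px [254.5762 121.974 ]
lip y -45 x -80..-50: [231, 231, 231, 231, 230, 230, 229, 231, 233, 233, 232, 230, 230, 230, 231, 231, 232, 235, 230, 213, 165, 112, 83, 70, 70, 75, 82, 88, 93, 94, 96, 96, 97, 97, 97, 98, 99, 100, 99, 97, 91, 84, 90, 99, 114, 122, 127, 126, 125, 123, 122, 122, 122, 123, 123, 123, 124, 124, 125, 123] x 50..80: [192, 185, 178, 179, 180, 182, 183, 178, 171, 182, 199, 205, 209, 209, 208, 201, 191, 176, 158, 152, 161, 169, 176, 181, 180, 179, 182, 184, 179, 174, 155, 136, 118, 100, 94, 90, 111, 143, 183, 231, 255, 255, 255, 255, 255, 255, 255, 255, 255, 255, 255, 255, 255, 255, 255, 255, 255, 255, 255, 255]
lip y 45 x -80..-50: [232, 231, 230, 228, 228, 227, 227, 228, 231, 231, 231, 229, 230, 231, 231, 231, 232, 232, 222, 189, 137, 80, 73, 70, 75, 84, 94, 97, 99, 99, 99, 100, 100, 100, 100, 101, 101, 101, 99, 93, 88, 85, 100, 113, 123, 127, 129, 129, 129, 127, 127, 127, 126, 126, 126, 126, 128, 128, 129, 127] x 50..80: 
[... 825 characters left out ...]
 234, 255, 255, 255, 255, 255, 255, 255, 255, 255, 255, 255, 255, 255, 255, 255, 255]
grille y 45 x -80..-50: [228, 227, 226, 229, 231, 232, 231, 229, 230, 231, 231, 232, 232, 232, 224, 191, 145, 87, 74, 70, 75, 82, 92, 97, 100, 100, 99, 99, 99, 99, 100, 101, 101, 101, 101, 97, 91, 91, 94, 105, 112, 116, 116, 116, 116, 115, 115, 114, 114, 113, 113, 113, 114, 114, 115, 116, 114, 113, 114, 114] x 50..80: [201, 200, 199, 198, 199, 200, 199, 198, 198, 197, 197, 197, 201, 205, 206, 206, 206, 206, 204, 198, 190, 174, 160, 155, 151, 157, 163, 164, 165, 166, 169, 160, 141, 119, 95, 76, 72, 68, 68, 67, 135, 202, 233, 248, 255, 255, 255, 255, 255, 255, 255, 255, 255, 255, 255, 255, 255, 255, 255, 255]
```

The slot ends sit symmetrically at ±61.5 mm about the opening's middle. That puts each grille end about 5.5 mm under its lip and the rail about 7 mm back. The grille is free of the gripper, so I'm handing in.

```bash
python3 -c "
from workcell import r
print(r.close_job())"
```

```text
the job is handed in; nothing more can be done
None
```

The grille is back in the box, measured flat to within about 0.01 rad and about 5.5 mm under each lip, with the rail about 7 mm back; I handed the job in at about 36 s with the gripper clear, and no verdict was returned.

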